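Fold open the worktop cupboard and set the light dimmer

ROBOT

A 6-joint arm with a two-finger parallel gripper is mounted at the origin on the work surface. World frame = base frame: x ahead of the robot, y to its left, z up, the work surface at z = 0. Lengths are in m, angles in rad, forces in N, time in s.
With the tool pointing down it reaches from about 0.35 to 0.975 m from the base axis. Payload 4.9 kg.
Tool frame: the origin (TCP) lies between the finger pads; the fingertips stand 25 mm ahead of it and the grasp point (between the pads) lies 6 mm ahead of it (manip.tcp_to_tips is the z of the fingertips in the tool frame, in m); z points along the fingers, y is the line along which they close (so a half turn about z gives the same grasp; the last joint's range is limited). The gripper opens to 85 mm and grips with 20 to 120 N. Pads are 22 mm wide; open, the fingers measure 114 mm over their backs; the gripper's body (76 mm by 85 mm) begins 54 mm behind the grasp point. The pads swing forward as they close: fully open they stand 13 mm farther back than shut.
Start: joints at [1.098, 0.053, 1.613, -0, 1.476, -0.119], TCP at [0.217, 0.586, 0.256] pointing down, gripper open.
Joint ranges: [-3.01, 3.01], [-1.01, 2.22], [0.06, 2.58], [-1.02, 4.17], [0.09, 2.62], [-3.14, 3.14]. Speed limits (rad/s): [2.57, 2.57, 3.14, 3.14, 3.14, 3.14].

INTERFACE

Orientations are given as a unit quaternion [w, x, y, z].
In Python, from plant import manip gives the robot as it stands. The module is installed in compiled form; this text tells all that it offers.
- The arm moves only by the tool arm_command, never from a script. Its argument "moves" is a list of rows, each a list of 3 entries, a list of its own where there are three numbers: the opening, from -1 (shut) to 1 (fully open), then the shift along the tool's x, y, z in units of 0.15 m (1.0 is 0.15 m), then the turn about the tool's z in units of 2 pi rad (1.0 is 2 pi rad). A call has 1 to 20 rows; each row is the pose to reach, as a shift and turn from the pose commanded when the call began, along the tool's axes at that moment, turning the shorter way round; what a row does not reach only later rows make up. A row lasts 1/12 s, in which the tool goes at most 41.7 mm and 7.16 degrees, less where a joint would pass 70% of its speed; a pose out of reach is approached as far as the arm can. A call with a number of a shift or a turn outside -1 to 1 is refused whole. A call with a gripper value outside its range is refused whole. The fingers move at their own pace and stop on an object; the grip force is fixed at half the most. Time passes only in rows, so rows that repeat a pose let the fingers close. It gives the time, the measured TCP pose, the force, the opening and the grip force at its end, in the units of the state.
- manip.state(): the state, without advancing time (a new reading comes with each control period).
- manip.grab_frame(name): name is "side" or "top"; returns a dict with "frame" (480x640x3 uint8, red, green, blue), "fx", "fy", "cx", "cy" (pixels), "R" (3x3) and "t" (3): a world point X has camera coordinates R X + t. Camera axes: x right, y down, z forward; pixel columns grow to the right and rows downward; lengths in m; the calibration is good to about 2 mm. A picture is of the moment at which its call begins. There is no depth.
- manip.job_done(): hands the job in; it is judged then, once.
Trained networks look in a picture, given as the dict that the camera call returned (one of the last four; its "shot" number tells which), for a name from the list of things; names that differ only in an ending like _2 or _b are one class to them, and where a whole thing is asked for, a point or a joint stands for the part that bears it (a point fixed in the world has none). Each returns a list of dicts, best first, with "confidence" (0 to 1); they miss things now and then, are a little off and sometimes report something else, mostly with a low value. They report only what shows in the picture. A call takes as long as a camera call.
- manip.search_frame(picture, target): "extent" ([left, top, right, bottom] in pixels, round what is visible of it).
The state is a dict: "time": time; "joint_pos": joint angles; "joint_vel": joint speeds; "joint_efforts": joint torques, N m; "tool_pos": TCP position; "tool_rot": TCP orientation; "contact_force": force on the tool from outside, world axes, zero at the start; "ft_torque": the same for the moment, N m; "gripper_width": opening from 0.0 (shut) to 1.0 (fully open); "grasp_force": force on a finger pad.
Only numpy, scipy, OpenCV 4.12 (cv2) and the standard library are available. Lean on these libraries where they do the work, as an engineer would, in place of code of your own. Each camera call takes 0.05 s, during which the arm holds its last target. There are 200 camera calls.

TASK

Fold the small white cupboard's two-panel door right back to its stop; then slide the black light-dimmer grip inside the cupboard along its track until the white line on the grip is level with the green tab (the orange tab is another setting). Leave the door folded back, and do not disturb the jars, crockery and other loose things.

Things in the scene. Friction and masses are not known exactly. Their poses are not given: they have to be found in the camera images.
- cupboard: White counter-top cupboard, fixed, no back, wires for a roof. Origin on the worktop (z=0), middle of the door plane; x points into the cupboard (world x at yaw 0), y left, z up; yaw varies by 0.12 rad either way. In its frame, mm: floor 12 thick; side walls 16 thick, 220 high, x=0 to 230, inner faces y=+172 and -172; low back rail at x=224, top z=62.
- wire (a point): Middle of the front roof wire, cupboard frame (55, 0, 215) mm. Five steel wires, 6 mm thick, run along y at x=55, 89, 125, 165, 205, z=215. The dimmer stands under the first two, so a vertical gripper meets the wires: reach in through the doorway from the robot's side, tool tilted about 30 to 50 degrees, fingers pointing down and into the cupboard.
- hinge (a point): Point on the vertical hinge axis of the door's first panel, at the left jamb: cupboard frame (0, 170, 100) mm; does not move with the door. Both white panels are 170 mm wide, 12 mm thick, z=15 to 190 mm. The second is hinged to the first one's free edge, and its own far edge runs in the track along the door plane, so it folds by itself.
- leaf_a (a joint): Angle in rad of the door's first panel about its hinge: 0 shut (starts shut), growing as it swings out towards the robot, 1.45 at the stop, fully folded. Light friction (about 1 N at the handle); it stays where it is left.
- handle (a point): Centre of the top of the black handle: upright round post, 16 mm in diameter, 55 tall, top at z=190 mm, on the first panel, 145 mm from the hinge axis, 45 mm before the panel's mid-plane; a 10 mm arm holds it 50 mm below its top. Pinch from above; it can turn in the fingers. At angle q, in the cupboard frame: hinge + (-145 sin q - 45 cos q, -145 cos q + 45 sin q) mm.
- dimmer (a joint): Position in m of the dimmer grip along its track, 0 to 0.12, growing along the cupboard's +y; 0.06 is at cupboard y=-30 mm. Sliding friction about 2 N; it stays where it is left.
- dimmer_top (a point): Centre of the top of the dimmer's black grip, 28 mm (x) by 20 (y) by 40 tall, with a white line across the middle of its top; cupboard x=70 mm, top z=86.5 mm. Its aluminium track is 40 mm wide, top z=46 mm, on a grey box x=30 to 130, y=-135 to 75, top z=32 mm.
- tab_green: Green tab marking the setting wanted: a fixed block 16 (x) by 12 (y) by 8 mm high on the dimmer box just behind the track, at cupboard x=106 mm. Origin at the centre of its underside (z=32 mm); its axes are parallel to the cupboard's. Level with it means: the same cupboard y.
- tab_amber: Orange tab of the same size, another setting, on the other side of the grip's start; it and the green tab change places from start to start.
- jar_left: Amber spice jar with steel cap, 44 mm in diameter, 85 mm tall, loose on the cupboard floor at the back left; origin at the centre of its underside.
- jar_right: Green spice jar with red cap, 44 mm in diameter, 85 mm tall, loose on the cupboard floor at the back right; origin at the centre of its underside.
- mug: White mug, 80 mm in diameter, 95 mm tall, loose on the worktop right of the cupboard; origin at the centre of its underside.
- bowl: Blue bowl, 130 mm in diameter, 60 mm tall, loose on the worktop right of the cupboard; origin at the centre of its underside.
- mill: Dark wooden pepper mill, 54 mm in diameter, 150 mm tall, loose on the worktop left of the cupboard; origin at the centre of its underside.
- can: Food can with red label, 70 mm in diameter, 100 mm tall, loose on the worktop left of the cupboard; origin at the centre of its underside.

How it is judged:
By the outcome, as a careful person would: the job done as asked, in the order asked, and still so for the second after the job is handed in, with the robot touching nothing.
It also fails if it takes over 51 s, if anything falls off the work surface, if the arm or the gripper's body presses on something with over 40 N, if the wrist force passes 120 N, or if a joint passes its speed limit or range.

## Working session

There is one attempt and no reset: what is moved stays moved. The work goes in short steps, Python scripts to look and compute and a tool call to move; the robot and the scene stay as the last step left them, time stands still between calls to the robot, and variables do not carry over. Pictures are saved under pics/ and viewed, at most 10 in all, crops included, and the job is handed in when it is done.

Besides the shell and the picture viewer there is one more tool, called after "Request:" as a command line: name --argument value ..., lists and objects as JSON in quotes. arm_command: Moves the arm, as the interface text tells. Shifts and turns lie within -1 to 1; 1 stands for 0.15 m of shift or 2 pi rad of turn. Its arguments: {"type":"object","properties":{"moves":{"type":"array"}},"required":["moves"]}

```bash
mkdir -p pics
python3 - <<'E'
from plant import manip
import cv2,pickle
s=manip.state();print({k:s[k] for k in('time','tool_pos','tool_rot','gripper_width')},manip.tcp_to_tips)
P={}
for n in('side','top'):
    p=manip.grab_frame(n);P[n]=p
    cv2.imwrite(f'pics/{n}0.png',p['frame'][:,:,::-1])
    print(n,p['fx'],p['cx'],p['cy'],p['R'],p['t'])
    for k in('cupboard','handle','leaf_a','dimmer_top','tab_green','tab_amber','jar_left','jar_right','mug','bowl','mill','can'):
        r=manip.search_frame(p,k);print(k,[(([round(v) for v in d['extent']]),round(d['confidence'],2)) for d in r[:2]])
pickle.dump(P,open('P0.pkl','wb'))
E
```

```text
{'time': 0.0, 'tool_pos': array([0.21627773, 0.58578165, 0.25507131]), 'tool_rot': array([-3.00554177e-04,  1.75977304e-01,  9.84393692e-01, -9.78079138e-04]), 'gripper_width': 0.9998397901854568} 0.025
side 489.2993347591313 324.5408714253669 241.99590050323212 [[-0.8984231   0.4389568  -0.01236385]
 [ 0.30092927  0.59492587 -0.74532193]
 [-0.31980856 -0.67333508 -0.66659009]] [ 0.52556483 -0.07209587  1.69393304]
cupboard [([223, 187, 362, 349], 0.57)]
handle [([294, 200, 357, 268], 0.73)]
leaf_a [([296, 198, 353, 274], 0.62), ([221, 186, 362, 351], 0.46)]
dimmer_top [([299, 257, 305, 272], 0.62)]
tab_green []
tab_amber []
jar_left [([290, 197, 354, 269], 0.64)]
jar_right [([242, 240, 259, 272], 0.69), ([243, 178, 281, 200], 0.22)]
mug [([293, 163, 327, 199], 0.86)]
bowl [([243, 176, 281, 199], 0.81), ([338, 351, 371, 399], 0.34)]
mill [([424, 352, 452, 397], 0.87)]
can [([338, 351, 370, 397], 0.58)]
top 554.50512545453 319.1018406370482 238.39289397828884 [[-0.01678335 -0.99979449 -0.01137098]
 [-0.9859947   0.01843688 -0.16575443]
 [ 0.16593001  0.00842981 -0.9861015 ]] [0.0436574  0.60664098 1.52192302]
cupboard [([250, 143, 409, 261], 0.61), ([466, 276, 504, 318], 0.21)]
handle [([271, 226, 400, 259], 0.84)]
leaf_a [([272, 227, 400, 258], 0.74)]
dimmer_top [([335, 217, 343, 224], 0.39)]
tab_green []
tab_amber [([189, 198, 217, 225], 0.39), ([332, 214, 345, 227], 0.32)]
jar_left [([278, 186, 295, 205], 0.47)]
jar_right [([365, 172, 380, 193], 0.65)]
mug []
bowl [([467, 210, 511, 252], 0.79)]
mill [([149, 267, 182, 289], 0.75)]
can [([189, 197, 217, 228], 0.95)]
```

View pics/side0.png

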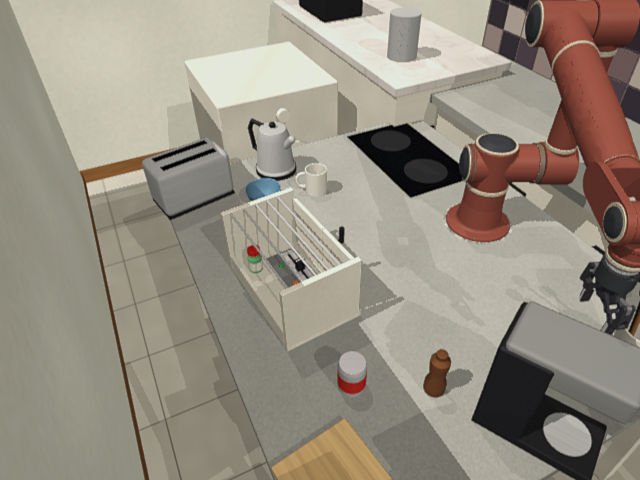

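View pics/top0.png

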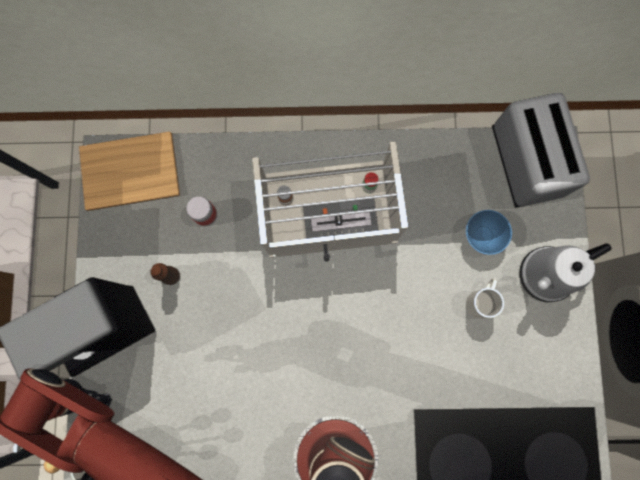

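The top view shows the cupboard's walls at columns ~255–405, the handle at about (326,250), the grip at (338,219), the orange tab at (324,210) and green at (353,206). The side view shows the handle at (341,235). Next I'll zoom in for precise corners.

Run:
```python
import cv2,pickle
P=pickle.load(open('P0.pkl','rb'))
a=P['top']['frame'][135:270,240:420,::-1]; cv2.imwrite('pics/topc.png',cv2.resize(a,None,fx=4.4,fy=4.4,interpolation=cv2.INTER_CUBIC))
a=P['side']['frame'][180:355,215:370,::-1]; cv2.imwrite('pics/sidec.png',cv2.resize(a,None,fx=3.4,fy=3.4,interpolation=cv2.INTER_CUBIC))
```

```text
(no output)
```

View pics/topc.png

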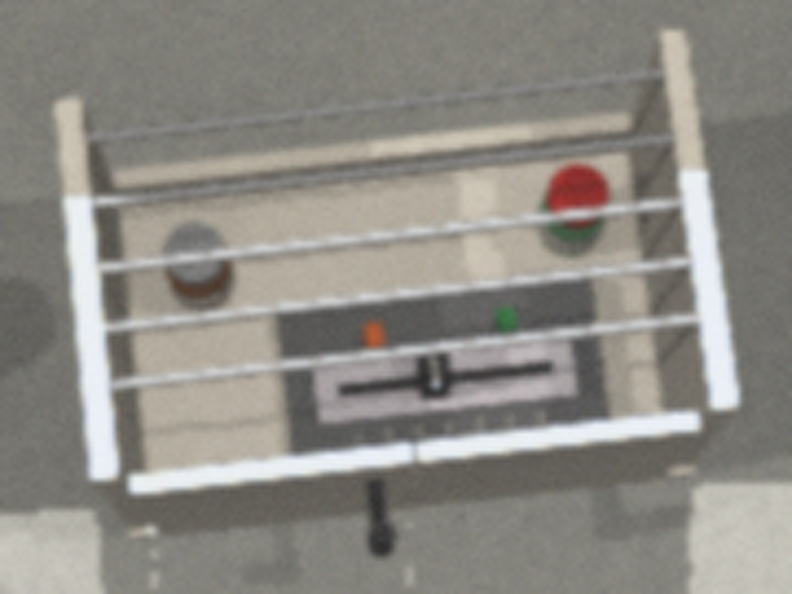

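View pics/sidec.png

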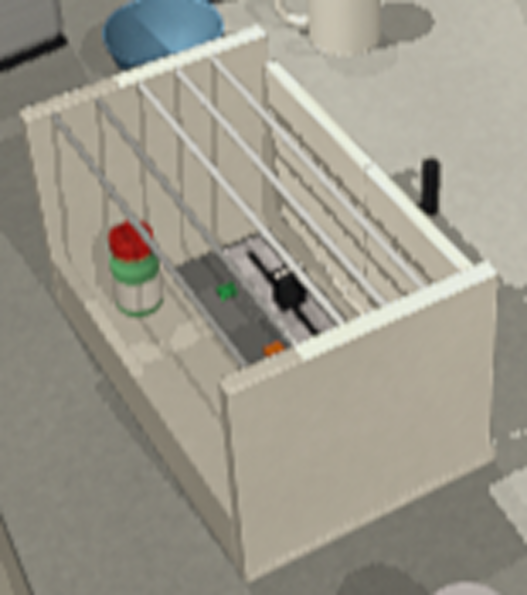

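The top crop shows the wall tops clearly, the grip line at about crop (434,375), green at (508,318) and orange at (375,334). The side crop confirms this: green (227,291), orange (275,349), handle top (430,160). Green lies towards −y. Now I'll fit the cupboard pose to these points.

```bash
cat > h.py <<'E'
import numpy as np
from scipy.spatial.transform import Rotation as Ro
def proj(p,X):
    c=p['R']@np.asarray(X)+p['t']; return np.array([p['fx']*c[0]/c[2]+p['cx'],p['fy']*c[1]/c[2]+p['cy']])
def back(p,uv,z):
    d=p['R'].T@np.array([(uv[0]-p['cx'])/p['fx'],(uv[1]-p['cy'])/p['fy'],1]); o=-p['R'].T@p['t']
    return o+d*(z-o[2])/d[2]
def w(c,X): # cupboard->world, c=(x,y,yaw)
    C,S=np.cos(c[2]),np.sin(c[2]); return np.array([c[0]+C*X[0]-S*X[1],c[1]+S*X[0]+C*X[1],X[2]])
def inv(c,X):
    C,S=np.cos(c[2]),np.sin(c[2]); d=np.array(X[:2])-c[:2]; return np.array([C*d[0]+S*d[1],-S*d[0]+C*d[1],X[2]])
def R(q): return Ro.from_quat([q[1],q[2],q[3],q[0]])
E
cat > fit.py <<'E'
from h import *; import pickle
from scipy.optimize import least_squares
P=pickle.load(open('P0.pkl','rb'))
tp=lambda u,v:(240+(u+.5)/4.4-.5,135+(v+.5)/4.4-.5)
sd=lambda u,v:(215+(u+.5)/3.4-.5,180+(v+.5)/3.4-.5)
O=[('top',(.23,.188,.22),tp(54,101)),('top',(.23,.172,.22),tp(80,97)),('top',(0,.188,.22),tp(91,479)),('top',(0,.172,.22),tp(117,477)),
('top',(.23,-.172,.22),tp(660,33)),('top',(.23,-.188,.22),tp(686,30)),('top',(0,-.172,.22),tp(712,409)),('top',(0,-.188,.22),tp(738,405)),
('side',(0,.188,.22),sd(494,268)),('side',(.23,.188,.22),sd(223,388)),('side',(.23,.188,0),sd(247,580)),('side',(0,.188,0),sd(492,458)),('side',(.23,-.188,.22),sd(22,113)),('side',(0,-.188,.22),sd(264,28))]
f=lambda c:np.concatenate([proj(P[n],w(c,X))-uv for n,X,uv in O])
s=least_squares(f,[.6,0,0],loss='soft_l1');c=s.x
print('c',c.round(4),f(c).reshape(-1,2).round(1).tolist())
for nm,z,t,d in [('green',.04,tp(508,318),sd(227,291)),('amber',.04,tp(375,334),sd(275,349)),('grip',.0865,tp(434,375),sd(287,278)),('handle',.19,tp(379,530),sd(430,161))]:
    print(nm,inv(c,back(P['top'],t,z)).round(4),inv(c,back(P['side'],d,z)).round(4))
for nm,X in [('handle0',(-.045,.025,.19)),('hinge',(0,.17,.1)),('handleEnd',(-.149,.197,.19)),('grip60',(.07,-.03,.0865))]: print(nm,w(c,X).round(4))
from plant import manip
st=manip.state();print(R(st['tool_rot']).as_matrix().round(3))
E
python3 fit.py
```

```text
c [ 0.5847 -0.0059  0.094 ] [[-0.2, -0.5], [0.0, -0.2], [-0.4, 0.6], [-0.0, 0.4], [-0.2, -0.2], [0.0, -0.2], [-0.0, 0.7], [0.3, 1.0], [1.2, 0.2], [0.6, 0.8], [-0.5, -0.0], [-1.1, 0.3], [-1.4, -1.7], [-1.7, -1.8]]
green [ 0.1079 -0.0767  0.04  ] [ 0.1086 -0.0682  0.04  ]
amber [0.1071 0.011  0.04  ] [0.1066 0.017  0.04  ]
grip [ 0.0663 -0.022   0.0865] [ 0.0766 -0.0111  0.0865]
handle [-0.0423  0.0254  0.19  ] [-0.0445  0.0261  0.19  ]
handle0 [0.5375 0.0147 0.19  ]
hinge [0.5687 0.1633 0.1   ]
handleEnd [0.4178 0.1762 0.19  ]
grip60 [ 0.6572 -0.0292  0.0865]
[[-0.938  0.346  0.   ]
 [ 0.346  0.938 -0.   ]
 [-0.    -0.    -1.   ]]
```

Residuals are 1–2 px and the handle matches its expected place to about 3 mm, so I'll travel to above it.

Request:
arm_command --moves '[[1,[-0.83,-0.71,0],0],[1,[-0.83,-0.71,0],0],[1,[-0.83,-0.71,0],0],[1,[-0.83,-0.71,0],0],[1,[-0.83,-0.71,0],0]]'

```text
time: 1.72
tool_pos: [0.2989, 0.439, 0.2562]
tool_rot: [0.001, 0.179, 0.984, -0.001]
contact_force: [-0.1, 0.8, 0.2]
gripper_width: 0.998
grasp_force: 0.0
```

Request:
arm_command --moves '[[1,[-0.83,-0.71,0],0],[1,[-0.83,-0.71,0],0],[1,[-0.83,-0.71,0],0],[1,[-0.83,-0.71,0],0],[1,[-0.83,-0.71,0],0]]'

```text
time: 2.13
tool_pos: [0.379, 0.2958, 0.2566]
tool_rot: [0.001, 0.179, 0.984, -0.001]
contact_force: [-0.4, -0.0, 0.5]
gripper_width: 1.0
grasp_force: 0.0
```

Request:
arm_command --moves '[[1,[-0.83,-0.71,0],0],[1,[-0.83,-0.71,0],0],[1,[-0.83,-0.71,0],0],[1,[-0.83,-0.71,0],0],[1,[-0.83,-0.71,0],0]]'

```text
time: 2.55
tool_pos: [0.4586, 0.1526, 0.2566]
tool_rot: [0.001, 0.179, 0.984, -0.001]
contact_force: [0.0, 1.0, -0.2]
gripper_width: 1.0
grasp_force: 0.0
```

Request:
arm_command --moves '[[1,[-0.83,-0.71,0],-0.071],[1,[-0.83,-0.71,0],-0.071],[1,[-0.83,-0.71,0],-0.071],[1,[-0.83,-0.71,0],-0.071],[1,[-0.83,-0.71,0],-0.071],[1,[-0.83,-0.71,0],-0.071]]'

```text
time: 3.05
tool_pos: [0.537, 0.0127, 0.2562]
tool_rot: [-0.0, -0.044, 0.999, 0.0]
contact_force: [-0.5, 0.2, -0.2]
gripper_width: 0.998
grasp_force: 0.0
```

Run:
```python
from plant import manip
from h import *
s=manip.state();M=R(s['tool_rot']).as_matrix()
print(s['time'],s['tool_pos'],M.round(4),s['joint_pos'].round(2))
c=(.5847,-.0059,.094)
print(M.T@(w(c,(-.045,.025,.184))-s['tool_pos'])/.15)
```

```text
3.05 [0.53695779 0.01267113 0.25616432] [[-9.961e-01 -8.790e-02 -4.000e-04]
 [-8.790e-02  9.961e-01  1.000e-04]
 [ 4.000e-04  2.000e-04 -1.000e+00]] [-0.12 -0.16  1.82  0.    1.48 -1.77]
[-0.00536162  0.01347382  0.48109588]
```

Request:
arm_command --moves '[[1,[-0.005,0.013,0.2],0],[1,[-0.005,0.013,0.4],0],[1,[-0.005,0.013,0.48],0],[1,[-0.005,0.013,0.48],0],[-1,[-0.005,0.013,0.48],0],[-1,[-0.005,0.013,0.48],0],[-1,[-0.005,0.013,0.48],0],[-1,[-0.005,0.013,0.48],0],[-1,[-0.005,0.013,0.48],0],[-1,[-0.005,0.013,0.48],0],[-1,[-0.005,0.013,0.48],0],[-1,[-0.005,0.013,0.48],0]]'

```text
time: 4.05
tool_pos: [0.5373, 0.0151, 0.1856]
tool_rot: [0.001, -0.046, 0.999, -0.001]
contact_force: [-1.4, -4.9, 5.3]
gripper_width: 0.167
grasp_force: 58.6
```

Run:
```python
from plant import manip
from h import *
s=manip.state();M=R(s['tool_rot']).as_matrix()
print(s['time'],s['tool_pos'],s['gripper_width'],s['grasp_force'],s['contact_force'])
c=(.5847,-.0059,.094)
hd=lambda q:w(c,(-.145*np.sin(q)-.045*np.cos(q),.17-.145*np.cos(q)+.045*np.sin(q),.184))
for q in np.arange(0,1.46,.1208):
    print((M.T@(hd(q)-hd(0))/.15).round(3),round(q/2/np.pi,4))
```

```text
4.05 [0.53729245 0.01509461 0.18563903] 0.16698741995417163 58.63364338874817 [-1.40138326 -4.93901342  5.31023541]
[0. 0. 0.] 0.0
[ 0.114  0.043 -0.   ] 0.0192
[ 0.223  0.099 -0.001] 0.0385
[ 0.324  0.168 -0.001] 0.0577
[ 0.415  0.249 -0.001] 0.0769
[ 0.497  0.34  -0.002] 0.0961
[ 0.566  0.441 -0.002] 0.1154
[ 0.624  0.549 -0.002] 0.1346
[ 0.667  0.663 -0.003] 0.1538
[ 0.697  0.781 -0.003] 0.173
[ 0.712  0.903 -0.003] 0.1923
[ 0.713  1.025 -0.004] 0.2115
[ 0.698  1.146 -0.004] 0.2307
```

The handle is gripped (14 mm opening). I'll swing the door along its arc, turning the tool with it.

Request:
arm_command --moves '[[-1,[0.057,0.02,0],0.0096],[-1,[0.114,0.043,0],0.0192],[-1,[0.169,0.07,0],0.029],[-1,[0.223,0.099,0],0.0385],[-1,[0.274,0.132,0],0.048],[-1,[0.324,0.168,0],0.0577],[-1,[0.37,0.207,0],0.067],[-1,[0.415,0.249,0],0.0769],[-1,[0.457,0.293,0],0.0865],[-1,[0.497,0.34,0],0.0961],[-1,[0.533,0.39,0],0.106],[-1,[0.566,0.441,0],0.1154],[-1,[0.596,0.494,0],0.125],[-1,[0.624,0.549,0],0.1346],[-1,[0.647,0.605,0],0.144],[-1,[0.667,0.663,0],0.1538],[-1,[0.684,0.721,0],0.163],[-1,[0.697,0.781,0],0.173],[-1,[0.697,0.781,0],0.173]]'

```text
time: 5.63
tool_pos: [0.4222, 0.1247, 0.1856]
tool_rot: [0.001, 0.477, 0.879, 0.002]
contact_force: [-0.1, -0.4, 4.7]
gripper_width: 0.164
grasp_force: 59.5
```

Run:
```python
from plant import manip
from h import *
s=manip.state();M=R(s['tool_rot']).as_matrix()
print(s['time'],s['tool_pos'],s['gripper_width'],s['grasp_force'],s['contact_force'],s['joint_pos'].round(2))
c=(.5847,-.0059,.094)
hd=lambda q:w(c,(-.145*np.sin(q)-.045*np.cos(q),.17-.145*np.cos(q)+.045*np.sin(q),.184))
q0=1.0872;print(hd(q0))
for q in (q0,1.15,1.2,1.25,1.3,1.35,1.4,1.45,1.47):
    print((M.T@(hd(q)-hd(q0))/.15).round(3),round((q-q0)/2/np.pi,4))
```

```text
5.6333 [0.42221128 0.12465779 0.1856225 ] 0.163596396111572 59.51959848403931 [-0.12251485 -0.42010565  4.6686222 ] [ 0.12 -0.36  2.1   0.    1.4  -0.46]
[0.42269526 0.12187777 0.184     ]
[0. 0. 0.] 0.0
[0.06  0.021 0.   ] 0.01
[0.107 0.04  0.   ] 0.018
[0.153 0.061 0.   ] 0.0259
[0.198 0.085 0.   ] 0.0339
[0.241 0.111 0.001] 0.0418
[0.283 0.139 0.001] 0.0498
[0.324 0.169 0.001] 0.0577
[0.34  0.181 0.001] 0.0609
```

Request:
arm_command --moves '[[-1,[0.06,0.021,0],0.01],[-1,[0.107,0.04,0],0.018],[-1,[0.153,0.061,0],0.026],[-1,[0.198,0.085,0],0.034],[-1,[0.241,0.111,0],0.042],[-1,[0.283,0.139,0],0.05],[-1,[0.31,0.158,0],0.055],[-1,[0.332,0.175,0],0.058],[-1,[0.332,0.175,0],0.058]]'

```text
time: 6.38
tool_pos: [0.4177, 0.1779, 0.1856]
tool_rot: [0.002, 0.628, 0.778, -0.001]
contact_force: [1.8, -8.4, 6.0]
gripper_width: 0.164
grasp_force: 59.7
```

The contact force shows the door is at its stop. Release and lift.

Request:
arm_command --moves '[[0.2,[0,0,0],0],[0.2,[0,0,0],0],[0.2,[0,0,0],0],[0.2,[0,0,0],0],[0.2,[0,0,0],0],[0.2,[0,0,0],0],[0.2,[0,0,-0.15],0],[0.2,[0,0,-0.35],0],[0.2,[0,0,-0.55],0],[0.2,[0,0,-0.7],0],[0.2,[0,0,-0.7],0]]'

```text
time: 7.3
tool_pos: [0.4188, 0.1799, 0.2956]
tool_rot: [0.003, 0.628, 0.778, 0.004]
contact_force: [0.3, 0.1, 1.4]
gripper_width: 0.601
grasp_force: 0.0
```

Run:
```python
from plant import manip
from h import *
import cv2,pickle
p=manip.grab_frame('top');q=manip.grab_frame('side');pickle.dump({'top':p,'side':q},open('P1.pkl','wb'))
a=p['frame'][140:300,230:430,::-1];cv2.imwrite('pics/top1.png',cv2.resize(a,None,fx=3.7,fy=3.7,interpolation=cv2.INTER_CUBIC))
s=manip.state();M=R(s['tool_rot']).as_matrix()
print(s['time'],s['tool_pos'],M.round(3),s['gripper_width'],s['joint_pos'].round(2))
```

```text
7.4 [0.41704075 0.1793732  0.29027817] [[-0.21   0.978  0.002]
 [ 0.978  0.21   0.001]
 [ 0.     0.002 -1.   ]] 0.5973012820539525 [ 0.24 -0.39  1.95  0.    1.58  0.03]
```

View pics/top1.png

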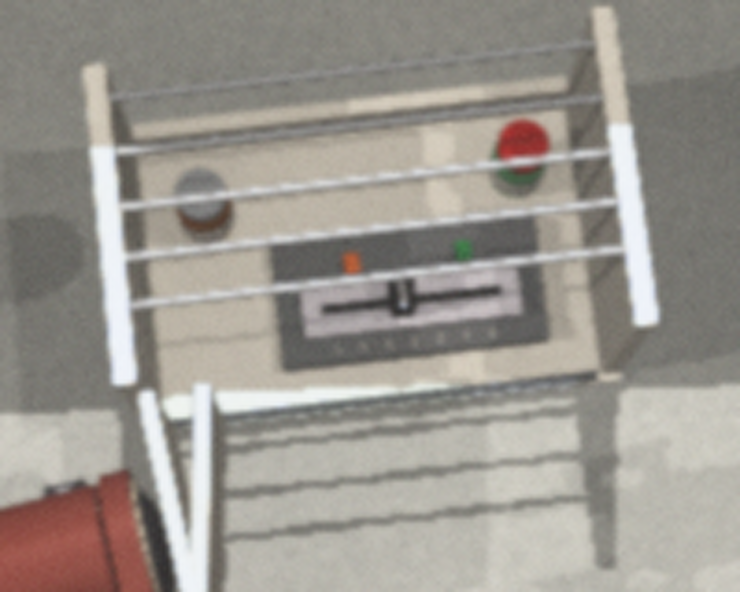

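The door is folded back. Orange is at crop (352,262), green at (463,249) and the grip line at (403,295). Before going in with a vertical tool (the moves allow no tilt), I'll check the side view for gripper and wrist clearances.

```bash
cat > meas.py <<'E'
from h import *; import cv2
c=(.5847,-.0059,.094)
def blob(p,col,X,r=14):
    u=proj(p,w(c,X)).astype(int); f=p['frame'].astype(int); x0,y0=u-r; a=f[y0:y0+2*r,x0:x0+2*r]
    Rr,G,B=a[...,0],a[...,1],a[...,2]
    s=(G-np.maximum(Rr,B)) if col=='g' else (np.minimum(Rr-G,G-B+30) if 0 else Rr-B-(40))
    m=np.clip(s-12,0,None).astype(float)
    n,l=cv2.connectedComponents((m>0).astype(np.uint8)); 
    k=max(range(1,n),key=lambda i:m[l==i].sum()); m[l!=k]=0
    yy,xx=np.mgrid[:2*r,:2*r]; return (x0+(m*xx).sum()/m.sum(),y0+(m*yy).sum()/m.sum()),int((m>0).sum())
E
python3 - <<'E'
from meas import *; import pickle
P=pickle.load(open('P1.pkl','rb'))
for n in('top','side'):
    for col,y in(('g',-.075),('o',.013)):
        uv,a=blob(P[n],col,(.106,y,.036),8); print(n,col,np.round(uv,1),a,inv(c,back(P[n],uv,.037)).round(4))
    print(n,'cam',(-P[n]['R'].T@P[n]['t']).round(2))
p=P['side'];print(proj(p,[.417,.179,.29]),proj(p,[.417,.179,.49]))
u=proj(p,[.417,.179,.35]).astype(int)
x0,y0=max(0,u[0]-130),max(0,u[1]-120)
a=p['frame'][y0:y0+220,x0:x0+260,::-1];print(x0,y0);cv2.imwrite('pics/side1.png',cv2.resize(a,None,fx=2.7,fy=2.7,interpolation=cv2.INTER_CUBIC))
E
```

```text
top g [354.8 207. ] 28 [ 0.1084 -0.0761  0.037 ]
top o [324.6 210.7] 23 [0.1072 0.0117 0.037 ]
top cam [0.35 0.02 1.6 ]
side g [281.2 265.2] 31 [ 0.1078 -0.0717  0.037 ]
side o [295.  282.1] 20 [0.1063 0.013  0.037 ]
side cam [1.04 0.95 1.08]
[413.20261996 219.91584238] [422.73210154 151.76456375]
285 81
```

View pics/side1.png

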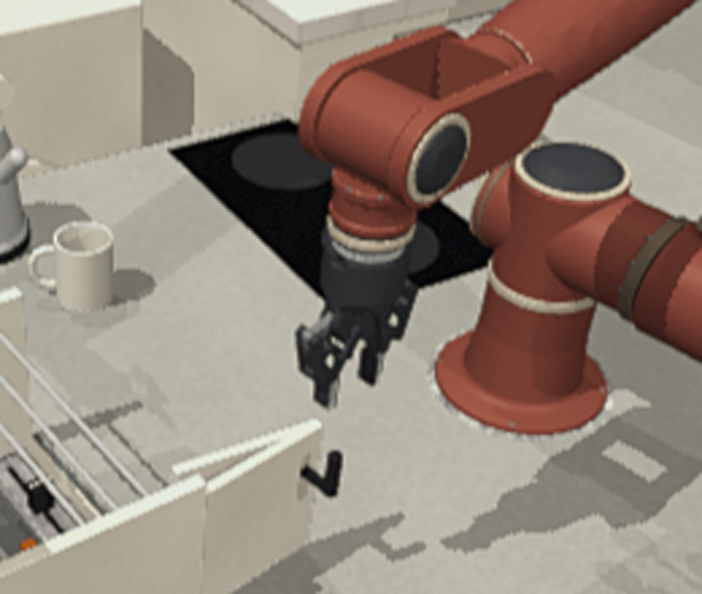

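The side view shows the vertical gripper clear above the folded door. The wrist fork sits about 0.2 m above the TCP, well over the wires. Plan: open the gripper with its closing line along cupboard x, keep the tool axis in the doorway, and push the grip with the side of the forward finger.

```bash
cat > go.py <<'E'
import sys; from plant import manip; from h import *
c=(.5847,-.0059,.094)
s=manip.state();M=R(s['tool_rot']).as_matrix()
print(s['time'],'cup',inv(c,s['tool_pos']).round(4),'tooly-yaw',(np.arctan2(M[1,1],M[0,1])-c[2]).round(4),s['gripper_width'],s['contact_force'].round(1))
for a in sys.argv[1:]:
    print(a,(M.T@(w(c,eval(a))-s['tool_pos'])/.15).round(3))
E
python3 go.py "(-.04,.032,.29)" "(-.04,.032,.075)"
```

```text
7.4 cup [-0.1495  0.2002  0.2903] tooly-yaw 0.1179 0.5973012820539525 [ 0.   0.3 -0.1]
(-.04,.032,.29) [-1.199  0.593  0.003]
(-.04,.032,.075) [-1.2    0.59   1.436]
```

Request:
arm_command --moves '[[1,[-0.25,0.12,0],0],[1,[-0.5,0.24,0],0],[1,[-0.75,0.37,0],0],[1,[-1.0,0.49,0],0],[1,[-1.0,0.593,0],0.0188],[1,[-1.0,0.593,0],0.0188]]'

```text
time: 7.9
tool_pos: [0.5361, 0.0495, 0.2863]
tool_rot: [-0.002, 0.675, 0.737, -0.001]
contact_force: [0.4, 0.7, 0.1]
gripper_width: 0.999
grasp_force: 0.0
```

```bash
python3 go.py "(-.04,.032,.16)" "(-.04,.032,.075)"
```

```text
7.9 cup [-0.0432  0.0597  0.2863] tooly-yaw -0.0063 0.9986394468583369 [0.4 0.7 0.1]
(-.04,.032,.16) [-0.185  0.026  0.842]
(-.04,.032,.075) [-0.186  0.028  1.409]
```

Request:
arm_command --moves '[[1,[-0.185,0.026,0.1],-0.001],[1,[-0.185,0.026,0.3],-0.001],[1,[-0.185,0.026,0.5],-0.001],[1,[-0.185,0.026,0.7],-0.001],[1,[-0.185,0.026,0.84],-0.001],[1,[-0.185,0.026,0.84],-0.001],[1,[-0.185,0.026,0.84],-0.001]]'

```text
time: 8.48
tool_pos: [0.5394, 0.0249, 0.161]
tool_rot: [-0.002, 0.67, 0.742, -0.001]
contact_force: [0.2, -0.7, 0.1]
gripper_width: 0.993
grasp_force: 0.0
```

```bash
python3 go.py "(-.04,.032,.074)" "(.006,.032,.074)"
```

```text
8.4833 cup [-0.0422  0.0349  0.161 ] tooly-yaw 0.0084 0.9933060276213966 [ 0.2 -0.7  0.1]
(-.04,.032,.074) [-0.02   0.017  0.58 ]
(.006,.032,.074) [-0.023  0.324  0.579]
```

Request:
arm_command --moves '[[1,[0,0.01,0.2],0.001],[1,[0,0.01,0.4],0.001],[1,[0,0.01,0.58],0.001],[1,[0,0.06,0.58],0.001],[1,[0,0.12,0.58],0.001],[1,[0,0.18,0.58],0.001],[1,[0,0.24,0.58],0.001],[1,[0,0.29,0.58],0.001],[1,[0,0.32,0.58],0.001],[1,[0,0.32,0.58],0.001]]'

```text
time: 9.32
tool_pos: [0.5912, 0.0288, 0.0776]
tool_rot: [0.001, 0.673, 0.739, 0.001]
contact_force: [-0.7, -0.1, 0.0]
gripper_width: 1.0
grasp_force: 0.0
```

```bash
python3 go.py "(.006,-.052,.074)"
python3 - <<'E'
from plant import manip
import cv2,pickle
p=manip.grab_frame('top');q=manip.grab_frame('side');pickle.dump({'top':p,'side':q},open('P2.pkl','wb'))
a=cv2.resize(p['frame'][150:270,250:420,::-1],None,fx=3.3,fy=3.3,interpolation=cv2.INTER_CUBIC)
b=cv2.resize(q['frame'][190:350,220:370,::-1],(0,0),fx=2.475,fy=2.475,interpolation=cv2.INTER_CUBIC)
h=min(a.shape[0],b.shape[0]);im=cv2.hconcat([a[:h],b[:h]]);im=cv2.resize(im,None,fx=800/im.shape[1],fy=800/im.shape[1]);cv2.imwrite('pics/both2.png',im)
E
```

```text
9.3167 cup [0.0098 0.0339 0.0776] tooly-yaw -0.0002 0.9995945188326109 [-0.7 -0.1  0. ]
(.006,-.052,.074) [-0.573 -0.025  0.024]
```

View pics/both2.png

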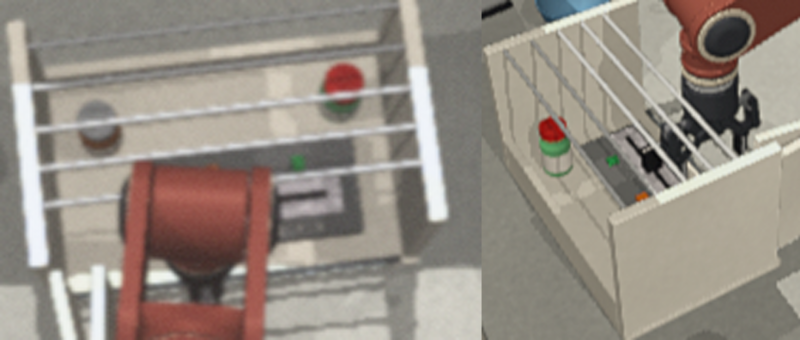

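The gripper is in the doorway with no contact: wires clear in both views, green tab seen at (298,162) left panel. Now a slow push towards −y, stopping a little short first.

Request:
arm_command --moves '[[1,[-0.04,-0.015,0],0],[1,[-0.08,-0.015,0],0],[1,[-0.12,-0.015,0],0],[1,[-0.16,-0.015,0],0],[1,[-0.2,-0.015,0],0],[1,[-0.23,-0.015,0],0],[1,[-0.26,-0.015,0],0],[1,[-0.29,-0.015,0],0],[1,[-0.32,-0.015,0],0],[1,[-0.35,-0.015,0],0],[1,[-0.38,-0.015,0],0],[1,[-0.41,-0.015,0],0],[1,[-0.44,-0.015,0],0],[1,[-0.46,-0.015,0],0],[1,[-0.48,-0.015,0],0],[1,[-0.5,-0.015,0],0],[1,[-0.51,-0.015,0],0],[1,[-0.52,-0.015,0],0],[1,[-0.526,-0.015,0],0],[1,[-0.526,-0.015,0],0]]'

```text
time: 11.08
tool_pos: [0.5946, -0.0502, 0.0763]
tool_rot: [0.0, 0.673, 0.739, -0.0]
contact_force: [0.8, 1.2, 0.0]
gripper_width: 0.999
grasp_force: 0.5
```

```bash
python3 go.py
python3 - <<'E'
from plant import manip
from meas import *
import cv2,pickle
p=manip.grab_frame('top');q=manip.grab_frame('side');pickle.dump({'top':p,'side':q},open('P3.pkl','wb'))
for n,f in(('top',p),('side',q)):
    d=manip.search_frame(f,'dimmer_top');print(n,[(np.round(e['extent'],1),round(e['confidence'],2)) for e in d[:2]])
    try: uv,a=blob(f,'g',(.106,-.075,.036),8);print(np.round(uv,1),a,inv(c,back(f,uv,.037)).round(4))
    except Exception as e: print(e)
u=proj(q,w(c,(.08,-.05,.06))).astype(int)
b=q['frame'][u[1]-30:u[1]+30,u[0]-40:u[0]+40,::-1];print(u-[40,30])
u=proj(p,w(c,(.08,-.05,.06))).astype(int)
a=p['frame'][u[1]-30:u[1]+30,u[0]-40:u[0]+40,::-1];print(u-[40,30])
cv2.imwrite('pics/both3.png',cv2.resize(cv2.hconcat([a,b]),None,fx=5,fy=5,interpolation=cv2.INTER_CUBIC))
E
```

```text
11.0833 cup [ 0.0057 -0.045   0.0763] tooly-yaw -0.0005 0.9986200986732503 [0.8 1.2 0. ]
top []
[354.9 205.2] 8 [ 0.1136 -0.0771  0.037 ]
side [(array([286.4, 248.9, 299.1, 264.2]), 0.58), (array([423.7, 347.9, 452.4, 396.3]), 0.47)]
[281.2 265.2] 32 [ 0.1078 -0.0717  0.037 ]
[252 230]
[307 185]
```

View pics/both3.png

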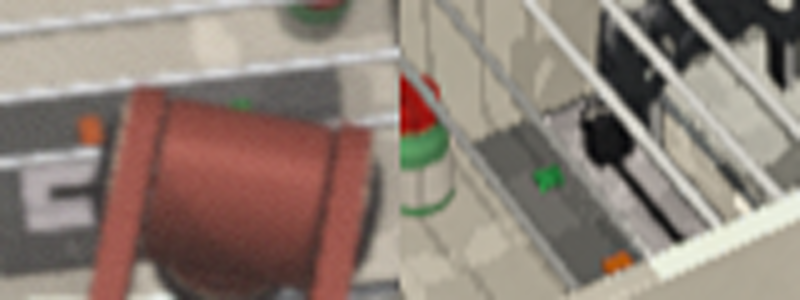

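The grip moved and is near the green tab. I'll back off to see it properly.

Request:
arm_command --moves '[[1,[0.03,0,0],0],[1,[0.04,-0.1,0],0],[1,[0.04,-0.3,0],0],[1,[0.04,-0.5,0],0],[1,[0.04,-0.7,0],0],[1,[0.04,-0.8,0],0],[1,[0.04,-0.8,0],0]]'

```text
time: 11.87
tool_pos: [0.4713, -0.0549, 0.0752]
tool_rot: [-0.001, 0.674, 0.739, -0.001]
contact_force: [-0.2, 0.4, 0.1]
gripper_width: 0.995
grasp_force: 0.0
```

```bash
python3 go.py "(.006,-.045,.076)"
cat > look.py <<'E'
from plant import manip
from meas import *
import cv2,pickle,sys
p=manip.grab_frame('top');q=manip.grab_frame('side');pickle.dump({'top':p,'side':q},open('P4.pkl','wb'))
im=[]
for n,f in(('top',p),('side',q)):
    d=manip.search_frame(f,'dimmer_top');print(n,[(np.round(e['extent'],1),round(e['confidence'],2)) for e in d[:2]])
    for col,y in(('g',-.075),('o',.013)):
        uv,a=blob(f,col,(.106,y,.036),8);print(col,np.round(uv,1),a,inv(c,back(f,uv,.037)).round(4))
    u=proj(f,w(c,(.08,-.05,.06))).astype(int)
    a=f['frame'][u[1]-25:u[1]+25,u[0]-33:u[0]+33,::-1];print('org',u-[33,25]);im.append(a)
cv2.imwrite(sys.argv[1],cv2.resize(cv2.hconcat(im),None,fx=6,fy=6,interpolation=cv2.INTER_CUBIC))
E
python3 look.py pics/both4.png
```

```text
11.8667 cup [-0.1175 -0.0381  0.0752] tooly-yaw -0.0011 0.9953608035010463 [-0.2  0.4  0.1]
(.006,-.045,.076) [-0.045  0.823 -0.008]
top [(array([350.9, 214.4, 355.7, 223.5]), 0.49)]
g [354.8 206.9] 31 [ 0.1084 -0.0763  0.037 ]
o [324.6 210.7] 24 [0.1071 0.0117 0.037 ]
org [314 190]
side [(array([287.8, 247.2, 301.6, 263.7]), 0.66), (array([219.4, 186.4, 411. , 348.1]), 0.17)]
g [281.2 265.2] 31 [ 0.1078 -0.0718  0.037 ]
o [295.  282.1] 20 [0.1063 0.013  0.037 ]
org [259 235]
```

View pics/both4.png

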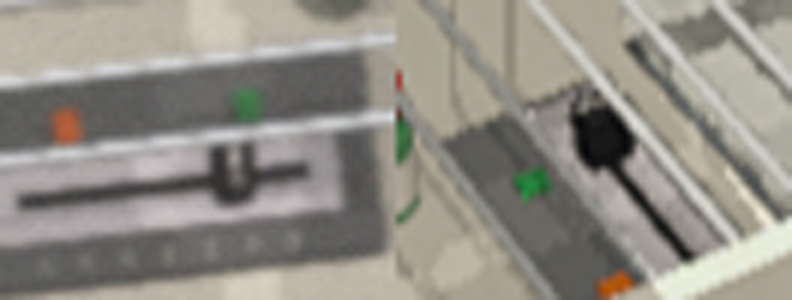

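Run:
```python
from meas import *; import pickle
P=pickle.load(open('P4.pkl','rb'));f=P['top']
g=f['frame'].mean(2).astype(int);print(g[211:226,346:364])
cv=lambda u,v:(314+(u+.5)/6-.5,190+(v+.5)/6-.5)
for a,z in(((20,203),.046),((307,170),.046),((237,160),.0865)): print(inv(c,back(f,cv(*a),z)).round(4))
for y in(-.074,-.07,-.066): print(y,proj(f,w(c,(.07,y,.0865))),proj(f,w(c,(.106,y,.037))))
```

```text
[[119 127 138 147 151 154 158 159 162 159 167 182 200 206 204 200 199 193]
 [160 172 188 200 203 203 208 200 191 178 181 185 182 184 182 176 170 165]
 [183 185 182 176 169 165 165 161 143 129 139 157 156 161 165 172 159 156]
 [164 160 144 115  93 102 128 129  91  83 122 155 166 167 167 168 166 160]
 [169 163 134  81  57  79 126 137  87  77 116 160 170 170 171 172 168 163]
 [174 167 134  80  56  75 135 144  90  71 116 158 168 162 157 157 152 145]
 [171 165 135  79  51  73 117 125  85  66 104 138 137 120 111 105 101  94]
 [152 146 123  72  51  58  92 106  81  60  67  83  82  73  69  68  62  62]
 [ 94  90  73  57  50  60  84 107  88  63  54  61  67  69  70  73  83  86]
 [ 63  59  61  50  52  52  81  92  84  66  66  88 100 105 105 112 123 133]
 [ 90  95  91  75  52  53  58  68  68  62  89 124 141 145 142 147 154 158]
 [143 146 138 107  66  48  48  59  54  74 117 153 160 160 161 168 173 176]
 [173 173 167 138  98  74  70  74  91 112 147 176 183 180 181 188 191 190]
 [185 178 178 170 141 126 125 134 147 164 179 187 186 189 190 190 187 182]
 [191 190 186 185 183 177 178 174 171 176 179 175 172 172 175 169 157 146]]
[0.0708 0.0379 0.046 ]
[ 0.0713 -0.0999  0.046 ]
[ 0.0717 -0.0643  0.0865]
-0.074 [356.61148424 216.46831191] [354.14367845 207.83972057]
-0.07 [355.18612406 216.62704365] [352.76706615 207.99286381]
-0.066 [353.76071091 216.78578128] [351.39040444 208.14601255]
```

Run:
```python
from meas import *; import pickle
from scipy.optimize import minimize
P=pickle.load(open('P4.pkl','rb'));f=P['top'];q=P['side']
tp=lambda u,v:(240+(u+.5)/4.4-.5,135+(v+.5)/4.4-.5)
for a in((593,290),(277,312),(608,418),(288,455)): print('box',inv(c,back(f,tp(*a),.032)).round(4))
def ext(f,x,y,z0,z1,a,b):
    U=np.array([proj(f,w(c,(x+i*a/2,y+j*b/2,z))) for i in(-1,1) for j in(-1,1) for z in(z0,z1)]);return np.r_[U.min(0),U.max(0)]
for y in(-.062,-.066,-.07): print('grip side',y,ext(q,.07,y,.0465,.0865,.028,.02).round(1))
for y in(-.072,-.076): print('tab side',y,ext(q,.106,y,.032,.04,.016,.012).round(1),'top',ext(f,.106,y,.032,.04,.016,.012).round(1))
for n,x0,y0 in(('top',346,199),('side',272,257)):
    a=P[n]['frame'].astype(int);s=a[...,1]-np.maximum(a[...,0],a[...,2]);print(n,x0,y0);print(s[y0:y0+16,x0:x0+18])
a=q['frame'].mean(2).astype(int);print(a[244:268:1,284:306])
```

```text
box [ 0.122  -0.1353  0.032 ]
box [0.1308 0.0733 0.032 ]
box [ 0.0358 -0.1342  0.032 ]
box [0.0349 0.0763 0.032 ]
grip side -0.062 [287.  247.  299.  263.9]
grip side -0.066 [286.4 246.3 298.4 263.1]
grip side -0.07 [285.7 245.5 297.7 262.3]
tab side -0.072 [278.3 262.1 285.  268.2] top [351.  204.8 355.9 211.2]
tab side -0.076 [277.7 261.3 284.4 267.4] top [352.4 204.6 357.3 211.1]
top 346 199
[[-3 -3 -3  0  1 -1  0 -1  0 -1  1 -2  1  0 -1 -2  0 -2]
 [-2 -1 -1  1  0  0  0  0 -1 -1 -2  0 -1 -1  1  1 -2 -2]
 [-3  0 -1  0 -2  1 -1 -2 -1 -1 -1 -1 -2 -2 -1  0  0 -4]
 [-1 -3 -3 -1  0 -1 -2 -3 -4 -1 -2 -2 -2 -2 -3 -2 -2  0]
 [ 0  1 -3 -3 -2 -2 -1  0  1  1 -1  0 -2 -2 -4 -2 -3  0]
 [ 0 -1 -2 -2 -1 -1  1  8 12 14 10  3 -2 -1 -2 -3 -1 -3]
 [-2 -2 -1 -3 -3 -1 13 26 38 40 33 16  2 -2 -3  0 -4 -4]
 [-2 -2 -1 -4  1  1 14 33 46 49 39 22  4 -1 -3  0 -2 -1]
 [-2 -1 -4 -1 -1  2 11 30 45 47 40 23  4 -1 -2 -1 -1 -2]
 [-2 -2 -2 -4 -2 -1  5 23 40 43 38 23  3 -2 -3 -3 -3 -2]
 [ 0 -1 -3 -3 -1  1  4 22 33 35 30 18  3 -3  0 -1 -2 -3]
 [-1 -3 -1 -1 -1 -1  1 10 17 14 14  7 -1  0 -4 -4 -2  0]
 [-2  0  0 -3 -2 -
[... 2669 characters left out ...]
2  19  18  31  91 177 158 135
  184 202 167 135]
 [116 140 150 162 158 100  31  15  18  17  20  20  43 102 141 177 174 135
  140 197 202 162]
 [ 96 119 142 145 145 152  86  33  22  41  27  20  61 136 163 170 167 161
  126 158 200 198]
 [ 92 100 135 143 138 162 151 106  82 127  89  34  45 120 162 162 159 172
  155 134 161 202]
 [ 85  95 116 135 141 149 175 151 139 163 144  89  31  68 135 160 161 174
  173 160 120 167]
 [ 75  89  95 109 137 145 165 167 160 162 162 140  72  26  70 137 161 170
  175 173 151 123]
 [ 72  90  93  90 114 139 149 161 158 160 160 163 148  62  23  80 140 162
  169 175 177 150]
 [ 83  96  90  92  95 117 142 146 146 164 160 171 180 129  45  27  93 159
  163 169 175 166]]
```

Within each picture the grip line is about 13 mm short of the green tab, consistently in both views. Going back in, I'll push another 12–13 mm.

Request:
arm_command --moves '[[1,[0.01,0.2,0],0],[1,[0.01,0.4,0],0],[1,[0.01,0.6,0],0],[1,[0.01,0.72,0],0],[1,[0,0.78,0],0],[1,[0,0.82,0],0],[1,[0,0.82,0],0],[1,[-0.02,0.82,0],0],[1,[-0.04,0.82,0],0],[1,[-0.06,0.82,0],0],[1,[-0.08,0.82,0],0],[1,[-0.095,0.82,0],0],[1,[-0.105,0.82,0],0],[1,[-0.115,0.82,0],0],[1,[-0.122,0.82,0],0],[1,[-0.128,0.82,0],0],[1,[-0.128,0.82,0],0],[1,[-0.128,0.82,0],0]]'

```text
time: 13.57
tool_pos: [0.5984, -0.063, 0.0762]
tool_rot: [-0.0, 0.673, 0.739, -0.0]
contact_force: [-2.0, 1.3, 0.4]
gripper_width: 0.995
grasp_force: 1.4
```

```bash
python3 go.py "(.006,-.0575,.076)"
```

```text
13.5667 cup [ 0.0083 -0.0582  0.0762] tooly-yaw -0.0005 0.9950736903788915 [-2.   1.3  0.4]
(.006,-.0575,.076) [ 0.004 -0.015  0.001]
```

Request:
arm_command --moves '[[1,[0.03,0,0],0],[1,[0.04,-0.1,0],0],[1,[0.04,-0.3,0],0],[1,[0.04,-0.5,0],0],[1,[0.04,-0.7,0],0],[1,[0.04,-0.8,0],0],[1,[0.04,-0.8,0],0]]'

```text
time: 14.15
tool_pos: [0.4767, -0.068, 0.0761]
tool_rot: [0.0, 0.674, 0.739, -0.0]
contact_force: [0.0, -0.1, -0.4]
gripper_width: 1.0
grasp_force: 0.0
```

```bash
python3 go.py; python3 look.py pics/both5.png
python3 - <<'E'
import pickle;from meas import *
f=pickle.load(open('P4.pkl','rb'))['top'];print(f['frame'].mean(2).astype(int)[211:222,350:368])
for y in(-.082,-.078,-.074,-.07): print(y,proj(f,w(c,(.07,y,.0865))))
E
```

```text
14.15 cup [-0.1133 -0.0517  0.0761] tooly-yaw -0.0012 0.9995079091802398 [ 0.  -0.1 -0.4]
top [(array([352.9, 213.2, 360.5, 222.9]), 0.51)]
g [354.8 207. ] 30 [ 0.1084 -0.0762  0.037 ]
o [324.6 210.7] 25 [0.1072 0.0117 0.037 ]
org [314 190]
side [(array([286.6, 246.5, 299.1, 260.1]), 0.59)]
g [281.2 265.2] 31 [ 0.1078 -0.0717  0.037 ]
o [295.  282.1] 20 [0.1063 0.013  0.037 ]
org [259 235]
[[150 151 156 158 156 158 166 185 198 205 203 200 199 194 182 176 180 182]
 [205 204 204 202 190 179 175 176 172 167 166 169 169 163 152 148 142 136]
 [184 184 178 167 144 123 123 126 107  93 107 140 164 157 146 144 143 142]
 [167 172 167 141  91  69  90 111  95  69  85 132 164 159 153 148 148 147]
 [172 170 159 120  71  57  79 105 106  74  81 128 160 162 153 147 151 150]
 [175 171 152 110  64  54  74 116 119  77  72 111 144 141 138 140 146 147]
 [165 161 140 105  63  48  72 113 124  77  59  80  97  95  95 121 144 146]
 [132 123 107  86  53  52  74 119 128  84  53  56  62  64  73 107 139 148]
 [ 76  72  67  57  51  50  66 104 113  78  55  64  79  86  94 117 139 148]
 [ 68  71  70  65  54  52  62  88  94  69  64  88 120 134 138 139 145 150]
 [110 118 119 104  73  52  48  55  65  58  78 116 147 155 153 153 149 152]]
-0.082 [359.46204566 216.15086614]
-0.078 [358.03679144 216.30958608]
-0.074 [356.61148424 216.46831191]
-0.07 [355.18612406 216.62704365]
```

View pics/both5.png

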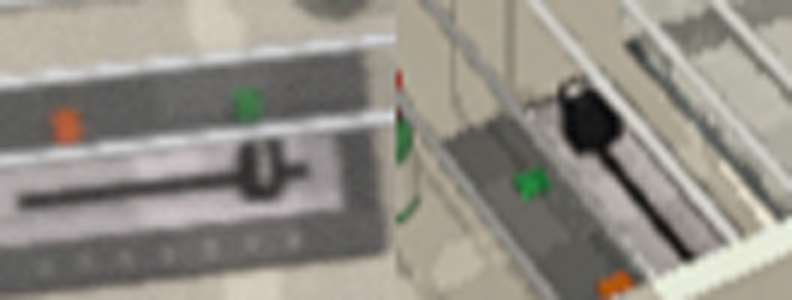

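The grip line now reads y ≈ −76 mm and the green tab −76 mm. I'll check numerically that the door and loose things haven't moved, then hand in.

Run:
```python
import pickle;from meas import *
from plant import manip
P={i:pickle.load(open(f'P{i}.pkl','rb')) for i in(0,1,4)}
d=lambda n,i,j,r,k:np.abs(P[i][n]['frame'][r,k].astype(int)-P[j][n]['frame'][r,k]).max(2).mean().round(1)
print('door top',d('top',1,4,slice(243,285),slice(284,292)),'door side',d('side',1,4,slice(235,300),slice(350,402)))
for nm,r,k in(('jarL',slice(183,207),slice(276,297)),('jarR',slice(170,195),slice(363,382)),('bowl',slice(208,255),slice(465,513)),('mug',slice(280,320),slice(470,506)),('mill',slice(262,290),slice(148,184)),('can',slice(195,228),slice(186,218))): print(nm,d('top',0,4,r,k))
a=P[4]['top']['frame'][244:284:6,262:300].mean(2).astype(int);b=P[1]['top']['frame'][244:284:6,262:300].mean(2).astype(int)
print(a.argmax(1),b.argmax(1))
```

```text
door top 3.6 door side 4.9
jarL 7.8
jarR 7.2
bowl 6.4
mug 9.6
mill 6.6
can 7.2
[22  8  9 22 12 13 14] [22 22  9 22 22 13 14]
```

```bash
python3 -c "
from plant import manip
print(manip.job_done())"
```

```text
the job is handed in; nothing more can be done
None
```

The job is handed in at about 14 s: the door is folded back to its stop, and the grip's white line measures within about 1 mm of the green tab in the top view. The door and loose things show no sign of having moved, and the arm ended clear of everything.

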